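# Put the 3D-pen kit away in its holders

### The job

Pack up the 3D-pen station after class: thread both filament spools flat onto the spindle, the large one at the bottom and the small one on top of it, lay the pen level and centred in the notches of its two-saddle rest, and set the power adapter flat inside its tray, right way up. The pen and the adapter may go in either end first; leave the nozzle jar and the eraser where they are.

Things in the scene. Friction and masses are not known exactly. Their poses are not given: they have to be found in the camera images.
- large_spool: large filament spool, lying flat: black plastic flanges with yellow filament wound between, 60 mm in diameter, 30 mm tall, with a 30 mm hole right through its middle; 70 g. Origin at the centre of its underside (in the middle of the hole), z up along its axis
- small_spool: small filament spool, the same make, lying flat: 44 mm in diameter, 30 mm tall, with the same 30 mm hole through its middle; 35 g. Origin at the centre of its underside, z up along its axis
- pen: 3D pen lying on the table: white bar-shaped body 124 mm long (x), 26 mm wide (y), 24 mm tall, flat underneath, two grey buttons and a small black display on top; from the +x end a narrower nose and a brass nozzle stick out, to 90 mm from the origin; 65 g. Origin at the centre of the body's underside; x along the pen towards the nozzle, z up. It balances near the origin
- adapter: power adapter, a black plastic brick 80 mm long (x), 48 mm wide (y), 32 mm tall, with a grey label patch on top; 240 g. Origin at the centre of its underside, z up
- spindle: spindle, fixed to the table: a flat white disc 72 mm in diameter and 10 mm thick with an upright steel post in its middle, 12 mm thick, its top 60 mm above the table. Origin at the centre of the disc's underside, z up. The two spools, stacked on the disc, reach 70 mm above the table
- pen_rest: pen rest, fixed: white base plate 110 mm long (x), 54 mm wide (y), 6 mm thick, with two saddles centred at x = -38 and +38 mm, each 10 mm thick along x, 66 mm free between them. Each notch has its floor 12 mm above the table and is 44 mm wide between cheeks that rise to 30 mm. Origin at the centre of the base's underside, z up. The pen lies along x, its body's middle midway between the saddles
- adapter_tray: adapter tray, fixed to the table: white open tray, inside 98 mm long (x) by 66 mm wide (y), floor 4 mm thick, walls 4 mm thick and 18 mm tall; the two long walls are open in the middle over 52 mm for fingers. Origin at the centre of its underside, x along its length, z up
- nozzle_jar: small clear jar with a metal lid, 34 mm in diameter, 36 mm tall, standing among the holders; not part of the job, leave it. Origin at the centre of its underside
- eraser: small white eraser in a cardboard sleeve, 36 x 22 x 13 mm, lying among the holders; not part of the job, leave it. Origin at the centre of its underside
There are look-alikes about, which are no part of the job. Leave any green, pink or purple look-alike of the large_spool alone.

How it is judged (in metres and radians):
At the end, for the whole second after the job is handed in: Large spool flat on the spindle disc, small one flat on it (13 mm, 0.1 rad); pen level on both saddles (18 mm along, 12 mm across, 0.25 rad); adapter flat, right way up, on the tray floor (13 mm, 0.3 rad); pen and adapter either end first; all released and at rest (horizontal distance between each of large_spool, small_spool and spindle below 0.013 m and z of large_spool in the frame of spindle between 0.007 and 0.014 m and angle between the z axis of each of large_spool, small_spool and the z axis of spindle, either way round below 0.1 rad and z of small_spool in the frame of spindle between 0.036 and 0.045 m and x of pen in the frame of pen_rest between -0.018 and 0.018 m and y of pen in the frame of pen_rest between -0.012 and 0.012 m and z of pen in the frame of pen_rest between 0.009 and 0.016 m and angle between the x axis of pen and the x axis of pen_rest, either way round below 0.25 rad and angle between each of pen, adapter's own z axis and vertical below 0.1 rad and x of adapter in the frame of adapter_tray between -0.013 and 0.013 m and y of adapter in the frame of adapter_tray between -0.013 and 0.013 m and z of adapter in the frame of adapter_tray between 0.001 and 0.008 m and angle between the x axis of adapter and the x axis of adapter_tray, either way round below 0.3 rad and linear speed of each of large_spool, small_spool, pen, adapter below 0.02 m/s and angular speed of each of large_spool, small_spool, pen, adapter below 0.2 rad/s); the robot touches nothing.
It fails at once if the nozzle jar is moved more than 25 mm (distance of nozzle_jar from where it was at the start of the episode above 0.025 m).
It fails at once if the eraser is moved more than 25 mm (distance of eraser from where it was at the start of the episode above 0.025 m).
It also fails if it takes over 112 s, if anything falls off the work surface, if the arm or the gripper's body presses on something with over 40 N, if the wrist force passes 120 N, or if a joint passes its speed limit or range.

### The arm

A 6-joint arm with a two-finger parallel gripper is mounted at the origin on the work surface. World frame = base frame: x ahead of the robot, y to its left, z up, the work surface at z = 0. Lengths are in m, angles in degrees, forces in N, time in s.
With the tool pointing down it reaches from about 0.325 to 0.775 m from the base axis. Payload 5.5 kg.
Tool frame: the origin (TCP) lies at the centre of the arm's flange, where the gripper is bolted on; the fingertips stand 182 mm ahead of it and the grasp point (between the pads) lies 163 mm ahead of it; z points along the fingers, y is the line along which they close (so a half turn about z gives the same grasp; the last joint's range is limited). The gripper opens to 88 mm and grips with 3 to 60 N. Pads are 20 mm wide; open, the fingers measure 115 mm over their backs; the gripper's body (75 mm by 178 mm) begins 61 mm behind the grasp point.
Start: joints at [64.933, 5.22, 70.514, -0, 104.267, -3.249], TCP at [0.223, 0.557, 0.405] pointing down, gripper open.
Joint ranges: [-164.24, 164.24], [-49.07, 125.15], [9.68, 141.18], [-86.29, 266.29], [3.28, 154.24], [-151.56, 151.56]. Speed limits (degrees/s): [147.25, 147.25, 172.46, 180, 180, 180].

### API

Orientations are given as [roll, pitch, yaw] about the fixed x, y, z axes, in that order (R = Rz(yaw) Ry(pitch) Rx(roll)).
In Python, from station import r gives the robot as it stands. The module is installed in compiled form; this text tells all that it offers. Calls block until the motion is done:
- r.reach(position, orientation): joint-space move of the TCP to a pose.
- r.servo_line(position, rotation=None, speed=0.15): straight line of the TCP; rotation=None keeps the orientation; speed is the mean speed in m/s.
- r.move_joints(angles): joint-space move.
- r.let_go() and r.grab(squeeze=None): open the fingers fully, or close them until they stop; squeeze is the grip in N (None keeps the last).
- r.wait(seconds).
- r.inverse_kinematics(position, orientation): joint angles nearest the present ones, or None.
- r.sense(): the state.
- r.snapshot(name): name is "scene" or "top"; returns a dict with "frame" (384x512x3 uint8, red, green, blue), "fx", "fy", "cx", "cy" (pixels), "R" (3x3) and "t" (3): a world point X has camera coordinates R X + t. Camera axes: x right, y down, z forward; pixel columns grow to the right and rows downward; lengths in m; the calibration is good to about 2 mm. A picture is of the moment at which its call begins. There is no depth.
A pose or a line that the arm cannot do raises r.IKError and nothing moves.
- r.hand_in(): hands the job in; it is judged then, once.
The state is a dict: "clock": time; "joints": joint angles; "joint_vel": joint speeds; "joint_torque": joint torques, N m; "tcp_pos": TCP position; "orientation": TCP orientation; "contact_force": force on the tool from outside, world axes, zero at the start; "torque": the same for the moment, N m; "opening": finger opening in m; "gripper_force": force on a finger pad.
Only numpy, scipy, OpenCV 4.12 (cv2) and the standard library are available. Lean on these libraries where they do the work, as an engineer would, in place of code of your own. Each camera call takes 0.05 s, during which the arm holds its last target. There are 200 camera calls.

## Working session

There is one attempt and no reset: what is moved stays moved. The work goes in short steps, each a Python script; the robot and the scene stay as the last script left them, time stands still between calls to the robot, and variables do not carry over. Pictures are saved under pics/ and viewed, at most 14 in all, crops included, and the job is handed in when it is done.

```bash
mkdir -p pics; ls; python3 - <<'E'
from station import r
import cv2,numpy as np
for n in ("scene","top"):
    s=r.snapshot(n); cv2.imwrite(f"pics/{n}0.png",cv2.resize(s["frame"][:,:,::-1],(800,600),interpolation=cv2.INTER_CUBIC))
    cv2.imwrite(f"/tmp/{n}raw.png",s["frame"][:,:,::-1])
    np.savez(f"/tmp/{n}.npz",**{k:v for k,v in s.items()})
    print(n,s["fx"],s["fy"],s["cx"],s["cy"],np.round(s["R"],3).tolist(),np.round(s["t"],3), "C",np.round(-np.array(s["R"]).T@s["t"],3))
print(r.sense())
E
```

```text
pics
scene 460.31986862462765 460.31986862462765 251.53734341795163 193.57621898188603 [[-0.529, 0.849, -0.018], [0.569, 0.339, -0.749], [-0.63, -0.406, -0.662]] [ 0.27  -0.257  1.283] C [1.097 0.379 0.662]
top 441.3222981006051 441.3222981006051 254.03540425473415 193.521868994221 [[-0.019, -1.0, -0.019], [-0.985, 0.022, -0.169], [0.169, 0.016, -0.985]] [0.013 0.482 0.903] C [ 0.322 -0.012  0.972]
{'clock': 0.1, 'joints': array([ 6.49325877e+01,  5.25722053e+00,  7.05720188e+01,  1.35110996e-03,
        1.04266679e+02, -3.24738955e+00]), 'joint_vel': array([ 0.11131739, -0.02561751, -0.05975466, -0.02871228, -0.03342464,
        0.11954272]), 'joint_torque': array([ 1.76478767e-03, -4.47861779e+01, -4.07567096e+01,  6.99597155e-02,
        2.85677088e-02, -9.72709699e-05]), 'tcp_pos': array([0.22302298, 0.55706631, 0.40366533]), 'orientation': array([-1.79904310e+02, -6.74140892e-03,  1.58180304e+02]), 'contact_force': array([-0.23497085,  0.27357788,  0.26371349]), 'torque': array([-0.00744824,  0.01568167,  0.01008946]), 'gripper_force': 0.0, 'opening': 0.08783709592948678}
```

View pics/scene0.png

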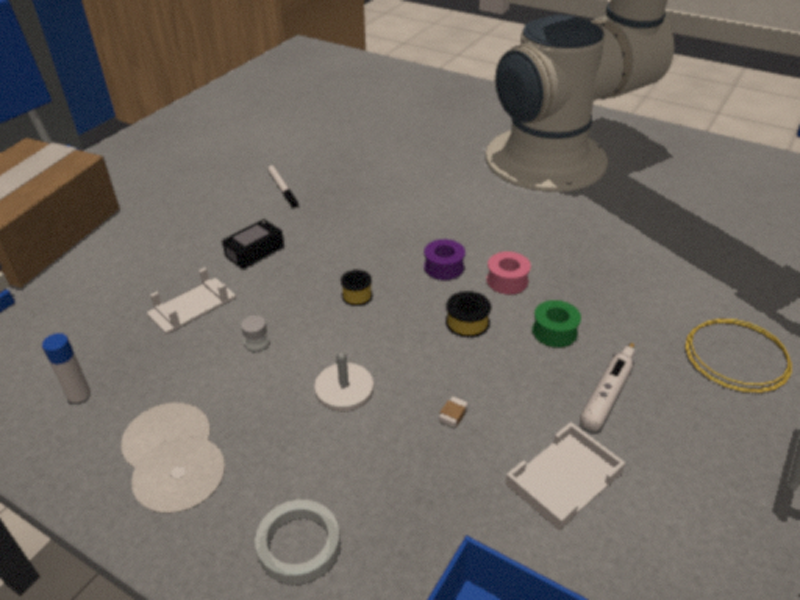

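View pics/top0.png

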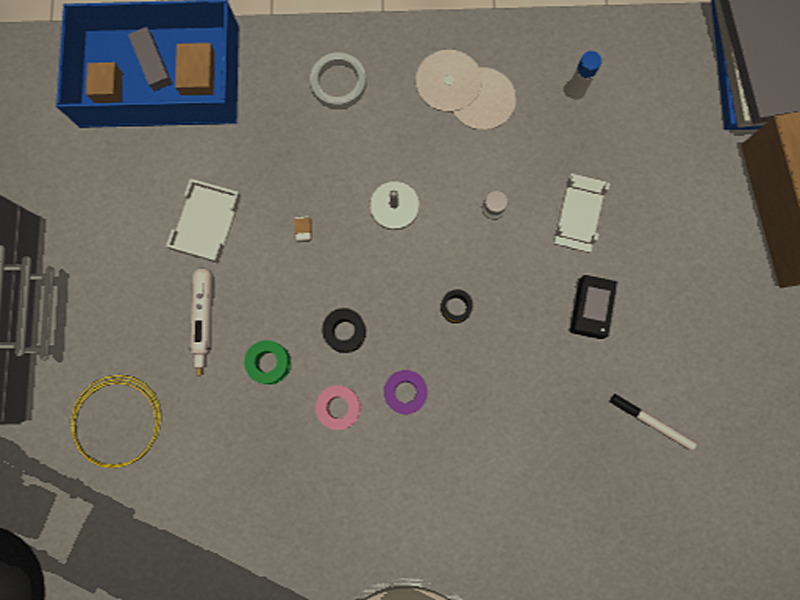

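The only black/yellow large spool is at top (344,330) and scene (468,313). The green spool is at top (267,362), the pink at (338,407) and the purple at (406,392); those three are the look-alikes. The enlarged crops will confirm this.

```bash
cat > crop.py <<'E'
import cv2
def crop(src,out,c0,r0,w,h,s):
    im=cv2.imread(src) if isinstance(src,str) else src
    o=cv2.resize(im[r0:r0+h,c0:c0+w],None,fx=s,fy=s,interpolation=cv2.INTER_CUBIC)
    for c in range(c0-c0%10+10,c0+w,10):
        cv2.line(o,(int((c-c0+.5)*s),0),(int((c-c0+.5)*s),6 if c%50 else 14),(0,0,255),1)
        if c%20==0: cv2.putText(o,str(c),(int((c-c0+.5)*s)-10,24),0,.4,(0,0,255),1)
    for q in range(r0-r0%10+10,r0+h,10):
        cv2.line(o,(0,int((q-r0+.5)*s)),(6 if q%50 else 14,int((q-r0+.5)*s)),(0,0,255),1)
        if q%20==0: cv2.putText(o,str(q),(16,int((q-r0+.5)*s)+4),0,.4,(0,0,255),1)
    cv2.imwrite(out,o)
E
python3 - <<'E'
from crop import crop
crop("/tmp/topraw.png","pics/tL.png",100,105,200,150,4)
crop("/tmp/topraw.png","pics/tR.png",230,95,200,150,4)
crop("/tmp/sceneraw.png","pics/sL.png",210,180,200,150,4)
crop("/tmp/sceneraw.png","pics/sR.png",80,130,200,150,4)
E
```

```text
(no output)
```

View pics/tL.png

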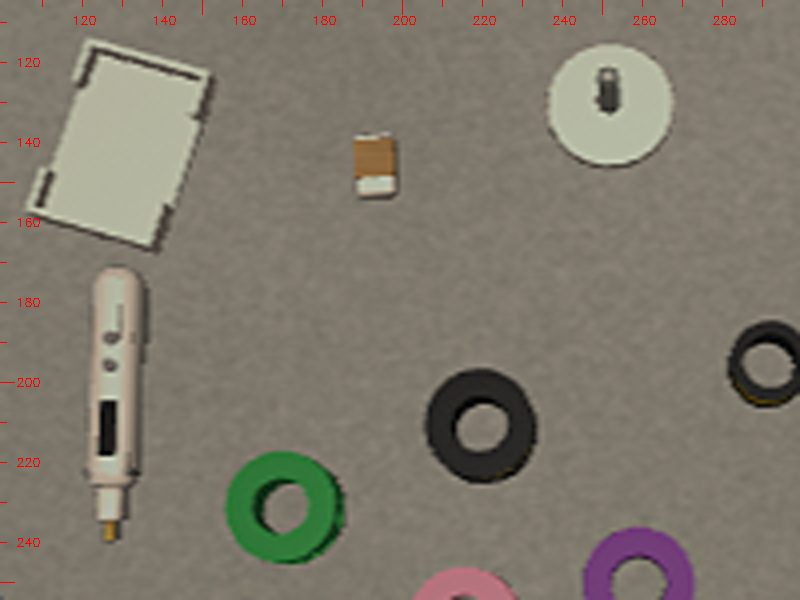

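View pics/tR.png

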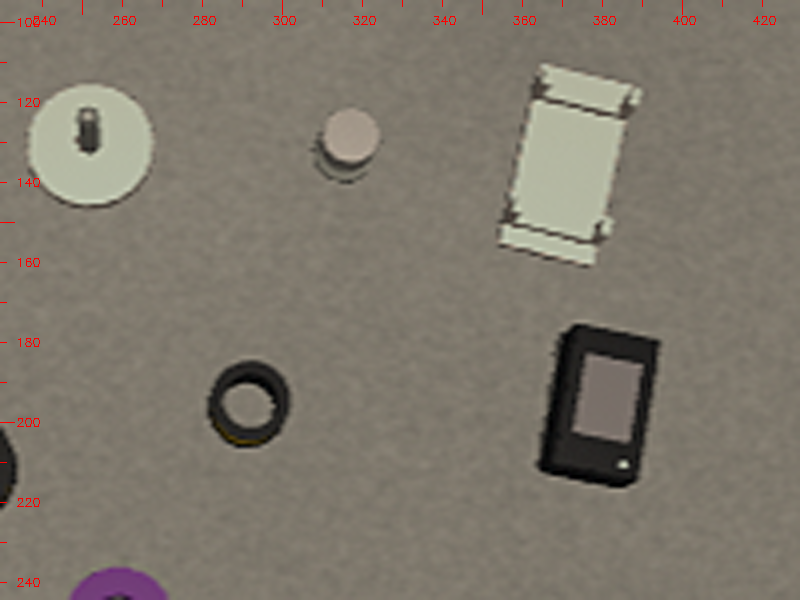

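View pics/sL.png

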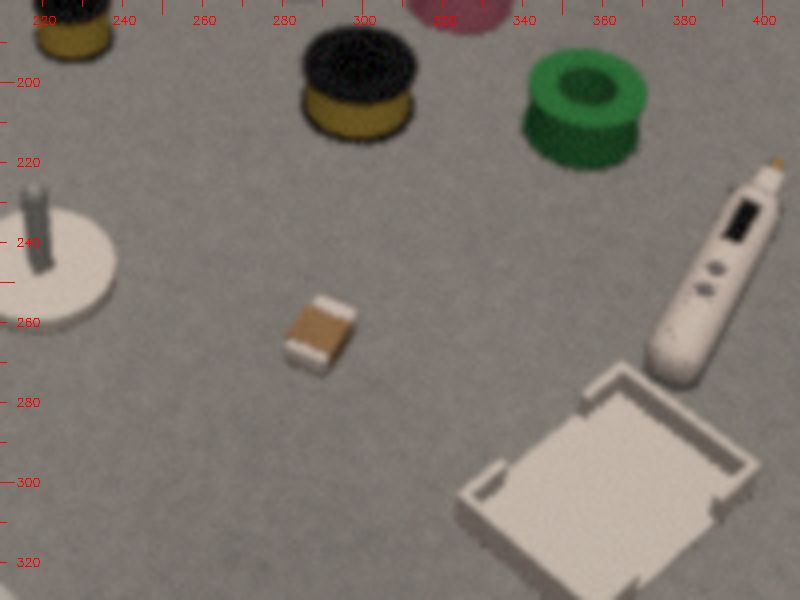

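View pics/sR.png

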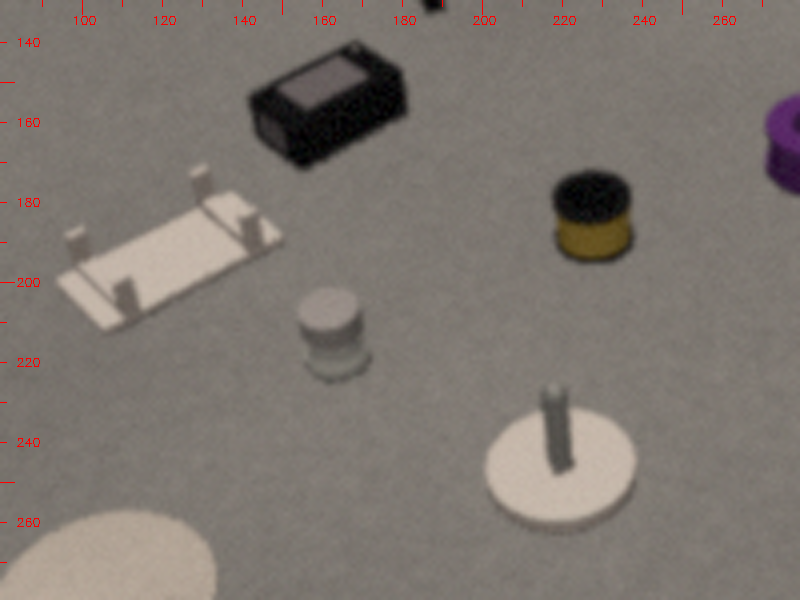

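```bash
cat > geo.py <<'E'
import numpy as np
def load(n):
    s=np.load(f"/tmp/{n}.npz"); return s
def ray(s,uv):
    R=np.array(s["R"]);C=-R.T@np.array(s["t"])
    d=R.T@np.array([(uv[0]-s["cx"])/s["fx"],(uv[1]-s["cy"])/s["fy"],1.]); return C,d/np.linalg.norm(d)
def atz(s,uv,z):
    C,d=ray(s,uv); return C+d*(z-C[2])/d[2]
def tri(a,ua,b,ub):
    A=np.zeros((3,3));v=np.zeros(3);L=[]
    for s,u in((a,ua),(b,ub)):
        C,d=ray(s,u);P=np.eye(3)-np.outer(d,d);A+=P;v+=P@C;L.append((C,P))
    X=np.linalg.solve(A,v); return X,[np.linalg.norm(P@(X-C)) for C,P in L][0]
def proj(s,X):
    p=np.array(s["R"])@X+np.array(s["t"]); return s["fx"]*p[0]/p[2]+s["cx"],s["fy"]*p[1]/p[2]+s["cy"]
E
python3 - <<'E'
from geo import *
T,S=load("top"),load("scene")
o={"tL":(100,105),"tR":(230,95),"sL":(210,180),"sR":(80,130)}
px=lambda c,u,v:(o[c][0]+u/4-.5+.125,o[c][1]+v/4-.5+.125)
pts=[("large top",("tL",482,424),("sL",360,65)),("small top",("tR",250,402),("sR",592,196)),
("disc top",("tR",90,144.5),("sR",561,464)),("post top",("tR",88,110),("sR",554,388)),
("adapter label",("tR",609,397.5),("sR",323,84)),("but1",("tL",111,338),("sL",705,290)),("but2",("tL",109,366),("sL",716,269)),
("disp",("tL",108,428),("sL",742,220)),("tip",("tL",110,541),("sL",778,160)),
("rest c",("tR",569,167),("sR",169,261)),("jar top",("tR",351,137),("sR",329,307)),("eraser",("tL",376,165),("sL",320,330))]
for n,a,b in pts:
    X,e=tri(T,px(*a),S,px(*b)); print(n,np.round(X,4),"miss",round(e,4))
print("tray rim z18");c=[atz(T,px("tL",*p),.018) for p in((90,38),(214,74),(156,250),(28,208))]
for q in c: print(np.round(q,4), "scene crop", [round((w-k+.375)*4) for w,k in zip(proj(S,q),o["sL"])])
print(np.mean(c,0))
print("rest z6");c=[atz(T,px("tR",*p),.006) for p in((543,66),(638,94),(593,266),(500,244))]
for q in c: print(np.round(q,4),[round((w-k+.375)*4) for w,k in zip(proj(S,q),o["sR"])])
print(np.mean(c,0))
ang=lambda p,q:np.degrees(np.arctan2(*(p-q)[[1,0]]))
for p,q in((0,3),(1,2)): print("rest ang",ang(c[p],c[q]))
print("label"); c=[atz(T,px("tR",*p),.032) for p in((587,353),(645,362),(631,442),(572,433))]; print(ang(c[0],c[3]),ang(c[1],c[2]))
c=[atz(T,px("tR",*p),.032) for p in((660,342),(634,487))]; print(ang(*c), np.linalg.norm(c[0]-c[1]), (c[0]+c[1])/2)
print("pen"); c=[atz(T,px("tL",*p),h) for p,h in(((118,267),.012),((113,485),.012),((110,541),.012))]; print(np.round(c,4),ang(c[2],c[0]),ang(c[1],c[0]))
for p,h in(((674,382),.0),((778,160),.012)): print("scene",np.round(atz(S,px("sL",*p),h),4))
E
```

```text
large top [0.4485 0.0778 0.0269] miss 0.0006
small top [ 0.4793 -0.0796  0.0285] miss 0.0006
disc top [0.6328 0.0049 0.0078] miss 0.0002
post top [0.6345 0.0054 0.0612] miss 0.0006
adapter label [ 0.4767 -0.2717  0.0304] miss 0.0002
but1 [0.5011 0.2817 0.0232] miss 0.0004
but2 [0.4857 0.282  0.0229] miss 0.0001
disp [0.4511 0.2817 0.024 ] miss 0.0005
tip [0.3907 0.282  0.0126] miss 0.0002
rest c [ 6.155e-01 -2.673e-01  1.000e-04] miss 0.0008
jar top [ 0.625  -0.1397  0.0346] miss 0.0006
eraser [0.6003 0.1381 0.0081] miss 0.0002
tray rim z18
[0.6762 0.3002 0.018 ] scene crop [593, 606]
[0.653  0.2289 0.018 ] scene crop [453, 485]
[0.5515 0.2593 0.018 ] scene crop [614, 352]
[0.5773 0.3319 0.018 ] scene crop [755, 463]
[0.61447865 0.28005237 0.018     ]
rest z6
[ 0.6733 -0.2541  0.006 ] [109, 325]
[ 0.6552 -0.3068  0.006 ] [62, 270]
[ 0.5555 -0.2747  0.006 ] [234, 188]
[ 0.5694 -0.2237  0.006 ] [286, 232]
[ 0.6133574  -0.26485009  0.006     ]
rest ang -16.315173750709764
rest ang -17.82666785166862
label
-14.028401270035303 -13.66362054475302
-13.951197505985167 0.08066515895839395 [ 0.46716001 -0.29111448  0.032     ]
pen
[[0.5437 0.2821 0.012 ]
 [0.4214 0.2813 0.012 ]
 [0.3908 0.282  0.012 ]] -179.97214841363453 -179.6197920853358
scene [ 0.5389  0.2854 -0.    ]
scene [0.3899 0.282  0.012 ]
```

Two-view measurements agree with the stated heights to about 3 mm. The crops confirm that the black/yellow 60 mm spool at top raw (220,210) is the large one; the green, pink and purple ones get left. I'll start with it.

```bash
cat > rob.py <<'E'
from station import r
import numpy as np
G=.163; UP=.30
def at(xy,yaw,z): return [xy[0],xy[1],z],[180,0,yaw]
def pick(xy,yaw,gz,squeeze,width):
    r.let_go(); r.reach(*at(xy,yaw,UP)); r.servo_line([*xy,G+gz],speed=.15); r.grab(squeeze)
    s=r.sense(); print("grasp",np.round(s["tcp_pos"],4),"open",round(s["opening"],4),"t",round(s["clock"],1))
    assert abs(s["opening"]-width)<.006
    r.servo_line([*xy,UP+.01],speed=.2)
    s=r.sense(); print("lifted open",round(s["opening"],4),"F",np.round(s["contact_force"],1))
    assert abs(s["opening"]-width)<.006
def place(xy,yaw,gz,base):
    r.reach(*at(xy,yaw,UP+.01)); z=G+gz+base
    r.servo_line([*xy,z+.02],speed=.15); r.servo_line([*xy,z+.001],speed=.04)
    s=r.sense(); print("down",np.round(s["tcp_pos"],4),"F",np.round(s["contact_force"],1))
    r.let_go(); r.wait(.2); r.servo_line([*xy,UP],speed=.2); print("t",round(r.sense()["clock"],1))
def snap(tag):
    import cv2
    for n in("top","scene"):
        s=r.snapshot(n); cv2.imwrite(f"/tmp/{tag}_{n}.png",s["frame"][:,:,::-1])
E
python3 - <<'E'
from rob import *
pick((.4485,.0778),180,.025,15,.06)
place((.6335,.005),180,.025,.010)
snap("a")
from crop import crop
import cv2
a=cv2.imread("/tmp/a_top.png")[95:235,180:330]; b=cv2.imread("/tmp/a_scene.png")[130:270,150:300]
cv2.imwrite("pics/a.png",cv2.resize(cv2.hconcat([a,b]),None,fx=2.6,fy=2.6,interpolation=2))
E
```

```text
grasp [0.4487 0.0778 0.1885] open 0.0604 t 3.7
lifted open 0.0607 F [-0.6  0.2 -1.7]
down [0.6335 0.005  0.1986] F [ 0.5 -0.2 -1.4]
t 8.2
```

View pics/a.png

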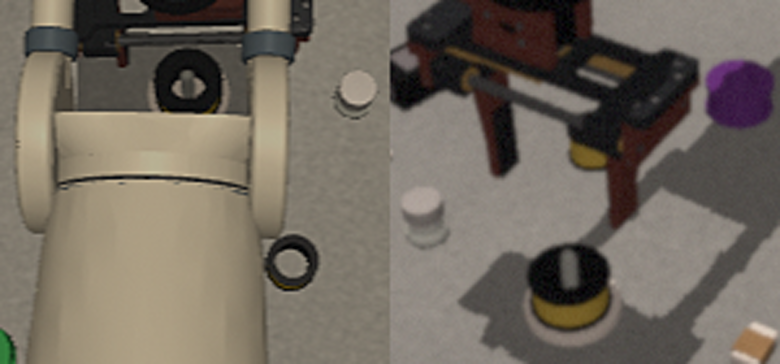

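The large spool sits flat on the disc (about (570,285) in the scene half), with the post inside its hole. Next come the small spool, the adapter and the pen.

```bash
python3 - <<'E'
from rob import *
pick((.4793,-.0796),180,.025,15,.044)
place((.6335,.005),180,.025,.040)
pick((.475,-.270),166,.024,35,.048)
place((.6145,.280),163,.024,.004)
pick((.480,.282),180,.023,15,.026)
place((.6135,-.266),163,.023,.012)
r.reach(*at((.40,-.05),180,.40))
j=r.sense()["joints"]; r.move_joints([100,*j[1:]])
snap("b"); s=r.sense(); print(s["clock"])
import cv2
from crop import crop
crop("/tmp/b_top.png","pics/bt.png",95,90,310,180,2.58)
crop("/tmp/b_scene.png","pics/bs.png",80,130,340,220,2.3)
E
```

```text
grasp [ 0.4793 -0.0796  0.188 ] open 0.0442 t 10.8
lifted open 0.0442 F [-0.2  0.2 -0.2]
down [0.6335 0.005  0.2287] F [-0.1  0.1  0.1]
t 15.1
grasp [ 0.475  -0.27    0.1871] open 0.0481 t 18.1
lifted open 0.0477 F [-0.3  0.2 -3.2]
down [0.6144 0.28   0.1917] F [-0.2 -0.5 -2.9]
t 24.0
grasp [0.48  0.282 0.186] open 0.0259 t 26.7
lifted open 0.0258 F [-0.1 -0.  -1.5]
down [ 0.6134 -0.266   0.1987] F [ 0.2  0.7 -1.2]
t 32.8
36.5
```

View pics/bt.png

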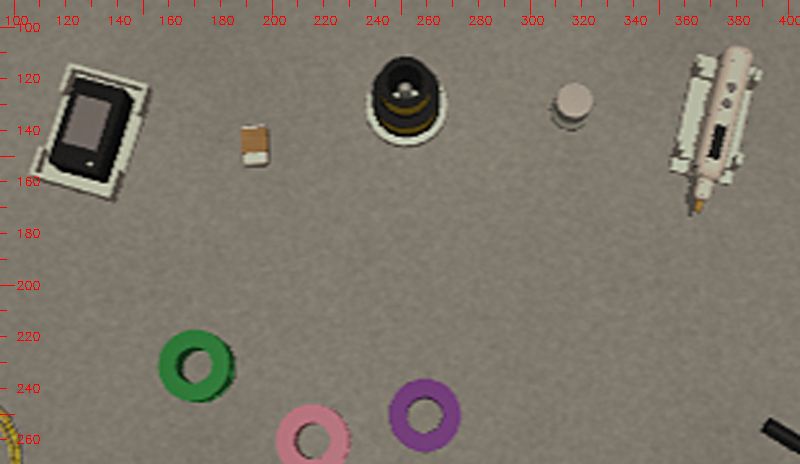

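View pics/bs.png

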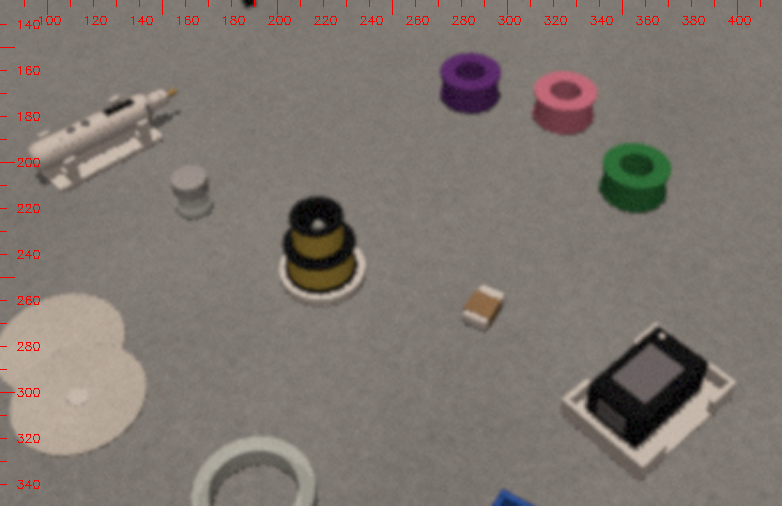

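All four look placed. I'll check the positions numerically: buttons and display of the pen at top crop (731,88)/(718,142), and the adapter label at (88,123).

```bash
python3 - <<'E'
from geo import *
from crop import crop
T,S=load("top"),load("scene")
t=lambda u,v:(95+u/2.58-.3,90+v/2.58-.3); s=lambda u,v:(80+u/2.3-.3,130+v/2.3-.3)
for n,a,b in(("but",(731,88),(70,129)),("disp",(718,142),(119,107)),("label",(88,123),(648,374)),("small top",(405,85),(316,216))):
    print(n,*tri(T,t(*a),S,s(*b)))
crop("/tmp/b_top.png","pics/c.png",345,95,60,85,7)
E
```

```text
but [ 0.63319711 -0.2734893   0.03626064] 0.0012359811714928038
disp [ 0.58561079 -0.25889676  0.03522133] 0.0003055323334775763
label [0.61575032 0.27889048 0.03367057] 0.000503933307638188
small top [0.63240815 0.00391333 0.06624303] 0.0009428500568605935
```

View pics/c.png

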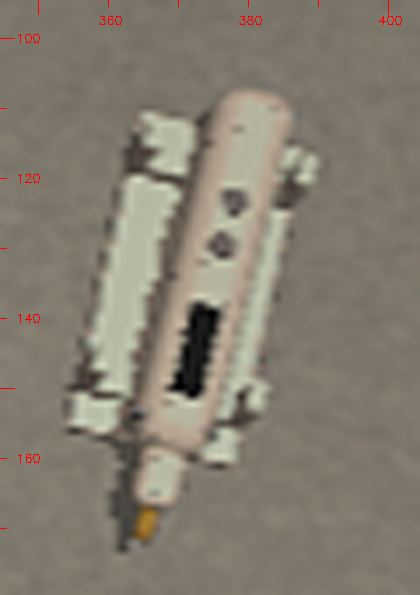

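The pen is level, its body's middle is about 2 mm from the rest's measured centre, and its yaw matches. The adapter and spools are within about 2 mm, so I'm handing in.

```bash
python3 -c "
from station import r
print(r.hand_in())"
```

```text
the job is handed in; nothing more can be done
None
```

I handed the job in with both spools stacked on the spindle, the pen in its rest and the adapter in its tray; camera checks put every part within tolerance, but the hand-in returned no verdict.

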